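# Reset the bathroom heating control with the stylus

### The arm

A 6-joint arm with a two-finger parallel gripper is mounted at the origin on the work surface. World frame = base frame: x ahead of the robot, y to its left, z up, the work surface at z = 0. Lengths are in m, angles in rad, forces in N, time in s.
With the tool pointing down it reaches from about 0.425 to 0.95 m from the base axis. Payload 14.7 kg.
Tool frame: the origin (TCP) lies on the front face of the gripper's body, between the roots of the fingers; the fingertips stand 73 mm ahead of it and the grasp point (between the pads) lies 54 mm ahead of it; z points along the fingers, y is the line along which they close (so a half turn about z gives the same grasp; the last joint's range is limited). The gripper opens to 85 mm and grips with 20 to 120 N. Pads are 22 mm wide; open, the fingers measure 114 mm over their backs; the gripper's body (76 mm by 85 mm) begins 54 mm behind the grasp point. The pads swing forward as they close: fully open they stand 13 mm farther back than shut.
Start: joints at [-1.159, 0.48, 1.596, -0, 1.065, -0.047], TCP at [0.288, -0.583, 0.304] pointing down, gripper open.
Joint ranges: [-2.75, 2.75], [-0.82, 2.05], [0.23, 2.67], [-1.56, 4.7], [0.09, 2.69], [-2.92, 2.92]. Speed limits (rad/s): [1.89, 1.89, 2.39, 3.01, 3.01, 3.01].

### API

Orientations are given as [roll, pitch, yaw] about the fixed x, y, z axes, in that order (R = Rz(yaw) Ry(pitch) Rx(roll)).
In Python, from workcell import telemetry, snapshot, camera_params, close_job gives the robot as it stands. The module is installed in compiled form; this text tells all that it offers.
- The arm moves only by the shell command python3 -m pendant 'ROWS'. ROWS is JSON, a list of rows, each an object with "grip": the finger opening in mm, from 0 to 85.4; "slide": the shift along the tool's x, y, z in mm, a list of three; "dr": the turn, a rotation vector about the tool's x, y, z in rad, a list of three. A call has 1 to 12 rows; each row shifts and turns the commanded pose from where the row before left it, along the tool's axes as they then stand; what a row does not reach is not made up. A row lasts 1/8 s, in which the tool goes at most 62.5 mm and 10.7 degrees, less where a joint would pass 70% of its speed; a pose out of reach is approached as far as the arm can. A call with a gripper value outside its range is refused whole. The fingers move at their own pace and stop on an object; the grip force is fixed at half the most. Time passes only in rows, so rows that do not move let the fingers close. It gives the time, the measured TCP pose, the force, the opening and the grip force at its end, in the units of the state.
- telemetry.state(): the state, without advancing time (a new reading comes with each control period).
- snapshot(name): name is "side" or "top" or "wrist"; returns the picture (420x560x3 uint8, blue, green, red); there is no depth.
- camera_params(name): a dict with "mtx" (3x3 intrinsics, pixels), "R" (3x3) and "t" (3): a world point X has camera coordinates R X + t; the wrist camera has in their place "T_tool_cam" (4x4, takes a point from camera to tool coordinates, whose origin is the TCP and whose axes are the flange's). Camera axes: x right, y down, z forward; pixel columns grow to the right and rows downward; lengths in m; the calibration is good to about 2 mm. A picture is of the moment at which its call begins: read the wrist's pose just before it. camera_params takes no time and is no camera call.
- close_job(): hands the job in; it is judged then, once.
The state is a dict: "clock": time; "q": joint angles; "joint_vel": joint speeds; "joint_torque": joint torques, N m; "tool_pos": TCP position; "orientation": TCP orientation; "ft_force": force on the tool from outside, world axes, zero at the start; "moment": the same for the moment, N m; "grip_width": opening from 0.0 (shut) to 1.0 (fully open); "grip_force": force on a finger pad.
Only numpy, scipy, OpenCV 4.12 (cv2) and the standard library are available. Lean on these libraries where they do the work, as an engineer would, in place of code of your own. Each camera call takes 0.05 s, during which the arm holds its last target. There are 200 camera calls.

### The job

A heating control unit lies face up on the washstand, with two small recessed buttons in its face. Take the reset stylus out of its white stand by the handle and, with its pin, press the recessed button beside the rectangular display fully down for a moment; leave the other recessed button, beside the round dial, unpressed. Then put the stylus back in its stand, upright with its collar resting on the stand's top, and let go.

Things in the scene. Friction and masses are not known exactly. Their poses are not given: they have to be found in the camera images.
- unit: White heating control, a flat box 170 (its x) x 110 (its y) x 45 mm high, fixed face up, turned up to 60 degrees. Origin: centre of its underside, z up. Two identical round wells 24 mm wide in its face, each with a grey button at the bottom, one beside the black display (56 x 44 mm, centre x +50, y +20 mm), one beside the grey dial (42 mm wide, 14 mm proud, centre x -50, y +20 mm).
- reset_button (a joint): The recessed button beside the display: well centre at x +50, y -33 mm in the unit's frame, cap 21 mm wide, its top 31 mm above the counter (14 mm below the unit's face). Value in m: 0 = up, 0.006 = fully down. About 1.5 N starts it, 5 N holds it fully down; it springs back.
- other_button (a joint): The recessed button beside the round dial, not to be pressed: well centre at x -50, y -33 mm in the unit's frame; same size, height, values and spring as reset_button.
- stylus: Loose reset stylus, 40 to 85 g, standing upright in the stand. Origin: centre of the flat tip of its pin, z up along the stylus towards the handle. Steel pin 8 mm in diameter from z = 0 to 60 mm; black collar disc 46 mm in diameter from 60 to 66 mm; black round handle 22 mm in diameter from 66 to 136 mm.
- stand: White ceramic block 90 x 90 mm, 75 mm high, fixed to the counter. Origin: centre of its underside, z up. A round hole 28 mm wide and 68 mm deep goes down its middle from the top; the stylus hangs in it with its collar resting on the block's top, so that the pin's tip is 15 mm above the counter.
Things that resemble listed ones, but are neither listed nor needed, are in the scene too. What is shaped like the stylus but blue or purple is not meant.

How it is judged:
On the way:
1. the pin of the stylus holds the recessed button beside the display down, at least 4 of its 6 mm (value of joint reset_button above 0.004 m and contact force between stylus and unit above 0.5 N and x of stylus in the frame of unit between 0.035 and 0.065 m and y of stylus in the frame of unit between -0.048 and -0.018 m and z of stylus in the frame of unit below 0.031 m), for 0.1 s.
At the end, for the whole second after the job is handed in: The stylus is back in the stand's hole, within 12 mm of its centre in x and y, upright within 7 degrees, collar resting on the stand's top (within 4 mm in height), at rest; both buttons are up (less than 1.5 mm down) (x of stylus in the frame of stand between -0.012 and 0.012 m and y of stylus in the frame of stand between -0.012 and 0.012 m and z of stylus in the frame of stand between 0.011 and 0.019 m and angle between stylus's own z axis and vertical below 0.12 rad and linear speed of stylus below 0.02 m/s and value of joint each of reset_button, other_button below 0.0015 m); the robot touches nothing.
It fails at once if the recessed button beside the dial is pressed (more than 2.5 mm) (value of joint other_button above 0.0025 m).
It also fails if it takes over 51 s, if anything falls off the work surface, if the arm or the gripper's body presses on something with over 40 N, if the wrist force passes 120 N, or if a joint passes its speed limit or range.

## Working session

There is one attempt and no reset: what is moved stays moved. The work goes in short steps, Python scripts to look and compute and a shell command to move; the robot and the scene stay as the last step left them, time stands still between calls to the robot, and variables do not carry over. Pictures are saved under pics/ and viewed, at most 10 in all, crops included, and the job is handed in when it is done.

```bash
mkdir -p pics
cat > h.py <<'E'
import numpy as np, cv2
from workcell import telemetry, snapshot, camera_params, close_job
from scipy.spatial.transform import Rotation as Ro
def cam(name, st=None):
    c=camera_params(name); K=np.array(c["mtx"])
    if name=="wrist":
        T=np.eye(4); T[:3,:3]=Ro.from_euler('xyz',st["orientation"]).as_matrix(); T[:3,3]=st["tool_pos"]
        W=T@np.array(c["T_tool_cam"]); R=W[:3,:3].T; t=-R@W[:3,3]
    else: R=np.array(c["R"]); t=np.array(c["t"])
    return K,R,t
def onplane(C,uv,z):
    K,R,t=C; o=-R.T@t; d=R.T@np.linalg.solve(K,[uv[0],uv[1],1.]); return o+d*(z-o[2])/d[2]
def proj(C,X):
    K,R,t=C; p=K@(R@np.array(X)+t); return p[:2]/p[2]
E
python3 - <<'E'
from h import *
s=telemetry.state(); print({k:np.round(v,3).tolist() for k,v in s.items()})
t=snapshot("top"); d=snapshot("side")
cv2.imwrite("pics/top.png",t); cv2.imwrite("pics/side.png",d)
for n in("top","side"):
    K,R,tt=cam(n); print(n,np.round(-R.T@tt,3),np.round(R,2).tolist(),K[0,0])
print(camera_params("wrist")["T_tool_cam"])
E
```

```text
{'clock': 0.0, 'q': [-1.159, 0.481, 1.597, -0.0, 1.065, -0.047], 'joint_vel': [-0.002, 0.001, -0.002, -0.001, -0.001, 0.002], 'joint_torque': [-0.001, -95.064, -43.018, 0.0, 0.012, -0.0], 'tool_pos': [0.288, -0.582, 0.303], 'orientation': [-3.14, -0.0, 0.459], 'ft_force': [0.317, 0.005, -0.91], 'moment': [0.007, -0.004, -0.005], 'grip_force': 0.0, 'grip_width': 0.998}
top [ 0.43  -0.023  0.792] [[-0.02, -1.0, -0.0], [-0.99, 0.02, -0.12], [0.12, 0.0, -0.99]] 388.3513380796793
side [0.47  0.582 0.798] [[-0.99, -0.11, 0.02], [-0.09, 0.76, -0.65], [0.06, -0.65, -0.76]] 496.19691839161914
[[-2.43626234e-05 -9.56345433e-01 -2.92238622e-01  7.59573573e-02]
 [ 9.99999849e-01 -1.83834294e-04  5.18228791e-04 -5.91428198e-04]
 [-5.49329219e-04 -2.92238565e-01  9.56345293e-01 -6.89362010e-02]
 [ 0.00000000e+00  0.00000000e+00  0.00000000e+00  1.00000000e+00]]
```

View pics/top.png

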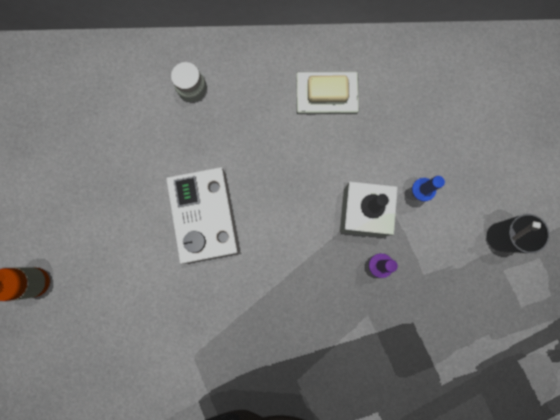

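View pics/side.png

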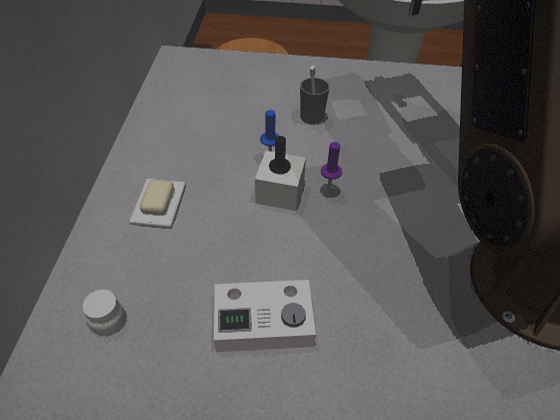

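Top view: black stylus in the white stand at (374,207). Things it could be mistaken for are the blue stylus (430,187), the purple one (382,266) and the brush cup (520,235). On the unit, the display is at (186,191) with its well at (214,187). The dial is at (194,242) with its well at (223,237), which must stay unpressed. The side view agrees: stylus (280,160), display (234,320), target well (234,294).

Run:
```python
from h import *
t=cv2.imread("pics/top.png"); C=cam("top"); S=cam("side"); d=cv2.imread("pics/side.png")
m=((t.min(2)>150)*255).astype(np.uint8)
cs,_=cv2.findContours(m,cv2.RETR_EXTERNAL,cv2.CHAIN_APPROX_NONE)
for c in cs:
    if cv2.contourArea(c)<700: continue
    r=cv2.minAreaRect(c); b=cv2.boxPoints(r)
    z=.045 if r[0][0]<280 else .075
    P=np.array([onplane(C,p,z) for p in b]); e=np.linalg.norm(P[1]-P[0]),np.linalg.norm(P[2]-P[1])
    print(np.round(r[0]),"centre",np.round(P.mean(0),3),"sides",np.round(e,3),"yaws",np.round(np.degrees([np.arctan2(*(P[1]-P[0])[1::-1]),np.arctan2(*(P[2]-P[1])[1::-1])]),1))
hsv=cv2.cvtColor(t,cv2.COLOR_BGR2HSV)
def side_top(uv,z): return np.round(onplane(C,uv,z),3)
print("handle top",side_top((382,200),.151),"collar",side_top((374,207),.081))
print("blue top",side_top((438,182),.151),"collar",side_top((424,190),.081),"purple",side_top((390,266),.151),side_top((379,266),.081))
print("disp",side_top((186,191),.045),"dial",side_top((194,242),.059),"wellD",side_top((214,187),.045),"wellO",side_top((223,237),.045))
print("side: wellD",onplane(S,(234,294),.045),"handle top",onplane(S,(281,139),.151),"wellO",onplane(S,(291,291),.045))
a=cv2.resize(t[150:290,320:470],None,fx=4,fy=4,interpolation=cv2.INTER_CUBIC)
b=cv2.resize(d[90:210,220:360],None,fx=4,fy=4)
cv2.imwrite("pics/crop.png",a)
```

```text
[371. 207.] centre [ 0.531 -0.184  0.075] sides [0.092 0.092] yaws [ -7.3 -96.4]
[200. 215.] centre [0.527 0.142 0.045] sides [0.115 0.174] yaws [ -80.6 -169.9]
[327.  91.] centre [ 0.758 -0.108  0.075] sides [0.121 0.081] yaws [-91.2 177.6]
handle top [ 0.531 -0.185  0.151] collar [ 0.529 -0.187  0.081]
blue top [ 0.559 -0.28   0.151] collar [ 0.559 -0.281  0.081] purple [ 0.421 -0.193  0.151] [ 0.421 -0.191  0.081]
disp [0.573 0.17  0.045] dial [0.472 0.15  0.059] wellD [0.58  0.115 0.045] wellO [0.481 0.098 0.045]
side: wellD [0.58091599 0.12084297 0.045     ] handle top [ 0.53025462 -0.18150113  0.151     ] wellO [0.48125572 0.10283301 0.045     ]
```

View pics/crop.png

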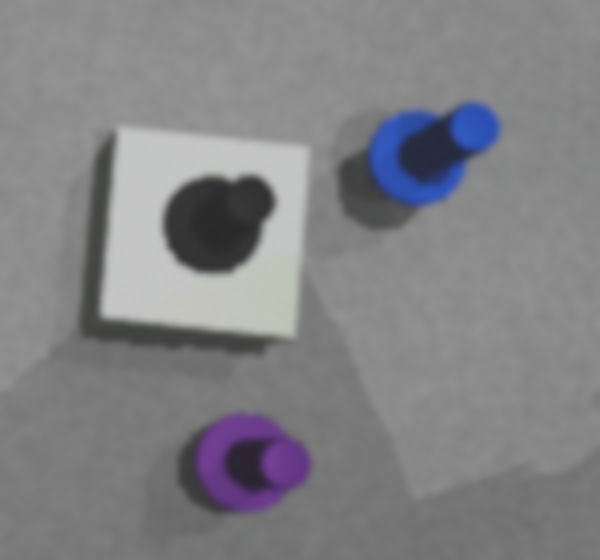

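The crop confirms it: the black stylus is in the white stand, with the blue and purple ones standing free about 0.1 m away. I'll move above it with the fingers turned away from both.

```bash
python3 -m pendant '[{"grip":85,"slide":[39.4,-24.9,0],"dr":[0,0,0]},{"grip":85,"slide":[39.4,-24.9,0],"dr":[0,0,0]},{"grip":85,"slide":[39.4,-24.9,0],"dr":[0,0,0]},{"grip":85,"slide":[39.4,-24.9,0],"dr":[0,0,0]},{"grip":85,"slide":[39.4,-24.9,0],"dr":[0,0,0]},{"grip":85,"slide":[39.4,-24.9,0],"dr":[0,0,0]},{"grip":85,"slide":[39.4,-24.9,0],"dr":[0,0,0]},{"grip":85,"slide":[39.4,-24.9,0],"dr":[0,0,0]},{"grip":85,"slide":[39.4,-24.9,0],"dr":[0,0,0]},{"grip":85,"slide":[39.4,-24.9,0],"dr":[0,0,0]},{"grip":85,"slide":[0,0,0],"dr":[0,0,-0.163]},{"grip":85,"slide":[0,0,0],"dr":[0,0,-0.163]}]'
python3 -m pendant '[{"grip":85,"slide":[0,0,0],"dr":[0,0,0]}]'
cat > w.py <<'E'
from h import *
import sys
s=telemetry.state(); w=snapshot("wrist"); cv2.imwrite("pics/%s.png"%sys.argv[1],w)
print(np.round(s["tool_pos"],4),np.round(s["orientation"],3),np.round(s["q"],2),s["clock"])
C=cam("wrist",s)
for n,X in dict(handle=[.531,-.184,.151],collar=[.531,-.184,.081]).items(): print(n,np.round(proj(C,X)))
E
python3 w.py w1
```

```text
clock: 1.6
tool_pos: [0.531, -0.1842, 0.3036]
orientation: [-3.141, 0.0, 0.792]
ft_force: [-0.4, 0.1, 0.2]
grip_width: 0.996
grip_force: 0.0
clock: 1.72
tool_pos: [0.5308, -0.1848, 0.3037]
orientation: [-3.141, 0.0, 0.784]
ft_force: [-0.5, 1.1, 1.4]
grip_width: 0.999
grip_force: 0.0
[ 0.5308 -0.1848  0.3037] [-3.141  0.     0.784] [-0.39  0.36  1.8  -0.    0.98  0.4 ] 1.725
handle [276. 213.]
collar [276. 191.]
```

View pics/w1.png

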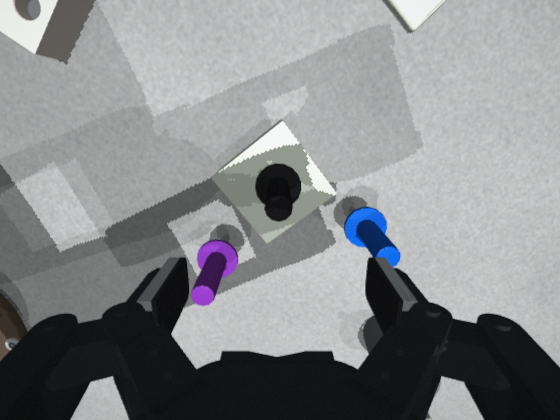

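The black handle's top is at (278,208) and its collar at (278,185). Blue (380,240) and purple (210,275) lie clear of the finger paths. I'll refine the position from this view.

Run:
```python
from h import *
w=cv2.imread("pics/w1.png"); s=telemetry.state(); C=cam("wrist",s)
hs=cv2.cvtColor(w,cv2.COLOR_BGR2HSV)
m=((w.max(2)<60)*255).astype(np.uint8)[110:245,215:340]
ys,xs=np.nonzero(m); xs=xs+215; ys=ys+110
print(xs.min(),xs.max(),ys.min(),ys.max())
print("low",xs[ys>215].mean(),ys.max())
# collar far edge + handle near edge
R,t=C[1],C[2]
print("collar",onplane(C,((xs.min()+xs.max())/2,ys.min()+(xs.max()-xs.min())/2),.081),"handle",onplane(C,(278,208),.151))
f=s["tool_pos"]
for p in((278,185,.081),(278,208,.151)):
    d=onplane(C,p[:2],p[2])-f; yw=s["orientation"][2]; c,sn=np.cos(yw),np.sin(yw); print("tool dx,dy mm",1000*(d[0]*c+d[1]*sn),1000*(d[0]*sn-d[1]*c))
```

```text
256 300 164 220
low 278.4109589041096 220
collar [ 0.53545045 -0.18201037  0.081     ] handle [ 0.53506582 -0.18199697  0.151     ]
tool dx,dy mm 6.410477178156767 1.217658402264355
tool dx,dy mm 5.139832402966938 0.9385332126875616
```

```bash
python3 -m pendant '[{"grip":85,"slide":[4.5,1,20],"dr":[0,0,0]},{"grip":85,"slide":[0,0,35],"dr":[0,0,0]},{"grip":85,"slide":[0,0,35],"dr":[0,0,0]},{"grip":85,"slide":[0,0,25],"dr":[0,0,0]},{"grip":85,"slide":[0,0,15],"dr":[0,0,0]},{"grip":85,"slide":[0,0,0],"dr":[0,0,0]},{"grip":10,"slide":[0,0,0],"dr":[0,0,0]},{"grip":10,"slide":[0,0,0],"dr":[0,0,0]},{"grip":10,"slide":[0,0,0],"dr":[0,0,0]},{"grip":10,"slide":[0,0,0],"dr":[0,0,0]},{"grip":10,"slide":[0,0,0],"dr":[0,0,0]},{"grip":10,"slide":[0,0,0],"dr":[0,0,0]}]'
python3 -m pendant '[{"grip":10,"slide":[0,0,0],"dr":[0,0,0]},{"grip":10,"slide":[0,0,0],"dr":[0,0,0]},{"grip":10,"slide":[0,0,0],"dr":[0,0,0]},{"grip":10,"slide":[0,0,0],"dr":[0,0,0]}]'
```

```text
clock: 3.28
tool_pos: [0.535, -0.1826, 0.1745]
orientation: [3.141, -0.0, 0.785]
ft_force: [-1.7, 0.5, 7.0]
grip_width: 0.244
grip_force: 58.3
clock: 3.78
tool_pos: [0.535, -0.1826, 0.1745]
orientation: [3.141, -0.0, 0.785]
ft_force: [-0.7, 1.5, 7.2]
grip_width: 0.244
grip_force: 58.3
```

```bash
python3 -m pendant '[{"grip":10,"slide":[0,0,-10],"dr":[0,0,0]},{"grip":10,"slide":[0,0,-20],"dr":[0,0,0]},{"grip":10,"slide":[0,0,-25],"dr":[0,0,0]},{"grip":10,"slide":[0,0,-25],"dr":[0,0,0]},{"grip":10,"slide":[0,0,-20],"dr":[0,0,0]},{"grip":10,"slide":[0,0,0],"dr":[0,0,0]},{"grip":10,"slide":[0,0,0],"dr":[0,0,0]}]'
python3 - <<'E'
from h import *
s=telemetry.state(); w=snapshot("wrist"); d=snapshot("side"); C=cam("side")
cv2.imwrite("pics/side2.png",d); cv2.imwrite("pics/w2.png",w); print(s["tool_pos"])
p=np.array(s["tool_pos"])
for z in(.157,):
    for nm,o in(("tip",z),("collar",z-.063)): print(nm,proj(C,p-[0,0,o]),proj(cam("wrist",s),p-[0,0,o]))
cr=d[40:240,200:400]; cv2.imwrite("pics/c2.png",np.hstack([cv2.resize(cr,(420,420)),cv2.resize(w[110:310,180:380],(380,420))]))
E
```

```text
clock: 4.65
tool_pos: [0.5345, -0.1824, 0.2735]
orientation: [-3.141, 0.0, 0.785]
ft_force: [0.3, -0.9, -0.4]
grip_width: 0.242
grip_force: 58.6
[ 0.53447065 -0.1824192   0.2735426 ]
tip [278.58178267 151.56356757] [276.76141178 212.59811318]
collar [279.25866262 127.19395875] [276.77413209 247.07992911]
```

View pics/c2.png

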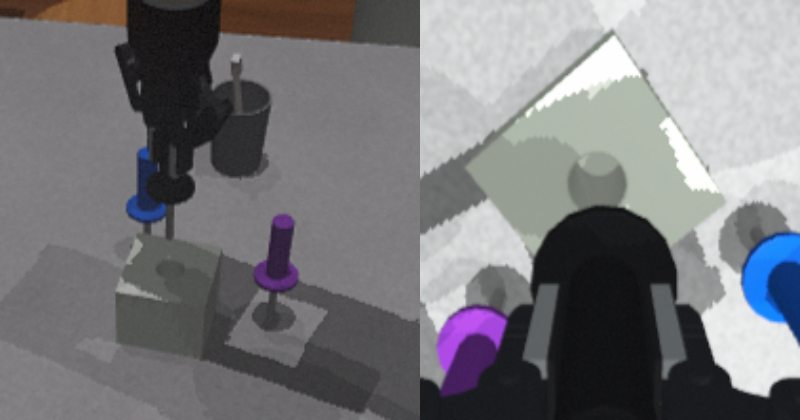

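The stylus is held upright. The tip is at about (280,154) in the side view, within 2–3 px of the prediction, and the stand's hole is empty. Next I'll carry it to just short of the display-side well and look from near.

```bash
python3 -m pendant '[{"grip":10,"slide":[15,-13,0],"dr":[0,0,0]},{"grip":10,"slide":[27,-24,0],"dr":[0,0,0]},{"grip":10,"slide":[27,-24,0],"dr":[0,0,0]},{"grip":10,"slide":[27,-24,0],"dr":[0,0,0]},{"grip":10,"slide":[27,-24,0],"dr":[0,0,0]},{"grip":10,"slide":[27,-24,0],"dr":[0,0,0]},{"grip":10,"slide":[27,-24,0],"dr":[0,0,0]},{"grip":10,"slide":[20,-17,0],"dr":[0,0,0]},{"grip":10,"slide":[9,-3,15],"dr":[0,0,0]},{"grip":10,"slide":[0,0,10],"dr":[0,0,0]},{"grip":10,"slide":[0,0,0],"dr":[0,0,0]},{"grip":10,"slide":[0,0,0],"dr":[0,0,0]}]'
python3 - <<'E'
from h import *
s=telemetry.state(); w=snapshot("wrist"); cv2.imwrite("pics/w3.png",w); C=cam("wrist",s)
print("pred wellD",proj(C,[.581,.118,.045]),"tip",proj(C,np.array(s["tool_pos"])-[0,0,.157]))
C2=C
E
```

```text
clock: 6.25
tool_pos: [0.5554, 0.0875, 0.2488]
orientation: [-3.141, 0.0, 0.784]
ft_force: [0.3, -0.0, -0.2]
grip_width: 0.235
grip_force: 58.7
pred wellD [272.77421496 153.43822761] tip [276.72267672 212.55829917]
```

View pics/w3.png

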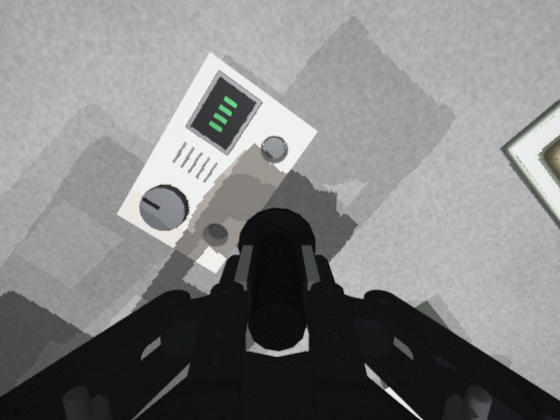

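The wrist view shows the display (225,110) and its well (274,149), with the forbidden well by the dial at (216,233). The collar of the held stylus is at about (277,240).

Run:
```python
from h import *
w=cv2.imread("pics/w3.png"); s=telemetry.state(); C=cam("wrist",s); p=np.array(s["tool_pos"]); yw=s["orientation"][2]; c,sn=np.cos(yw),np.sin(yw)
tool=lambda X:np.round([1000*((X-p)[0]*c+(X-p)[1]*sn),1000*((X-p)[0]*sn-(X-p)[1]*c)],1)
W=onplane(C,(274,149),.045); print("well",W,tool(W),"radius px->mm",np.linalg.norm(onplane(C,(288,149),.045)-W))
print("otherwell",onplane(C,(216,233),.045)); print("display",onplane(C,(225,110),.045))
m=(w.max(2)<45).astype(np.uint8); 
col=[r for r in range(190,240) if m[r,277]]; r0=col[0]
xs=np.nonzero(m[225:245,220:335].any(0))[0]; print("collar top row",r0,"cols",xs.min()+220,xs.max()+220)
for zc in(.1575,.1515): E=onplane(C,(277,r0),zc); print("far edge",zc,tool(E),"expected 23 for centred")
```

```text
well [0.58476715 0.12005959 0.045     ] [43.6 -2.3] radius px->mm 0.012407669711726169
otherwell [0.48842076 0.10317565 0.045     ]
display [0.57866167 0.1729746  0.045     ]
collar top row 208 cols 239 314
far edge 0.1575 [24.7  0.2] expected 23 for centred
far edge 0.1515 [22.8  0.2] expected 23 for centred
```

```bash
python3 -m pendant '[{"grip":10,"slide":[12,-1,0],"dr":[0,0,0]},{"grip":10,"slide":[20,-1.5,0],"dr":[0,0,0]},{"grip":10,"slide":[11,0,0],"dr":[0,0,0]},{"grip":10,"slide":[0,0,0],"dr":[0,0,0]},{"grip":10,"slide":[0,0,15],"dr":[0,0,0]},{"grip":10,"slide":[0,0,15],"dr":[0,0,0]},{"grip":10,"slide":[0,0,5],"dr":[0,0,0]},{"grip":10,"slide":[0,0,0],"dr":[0,0,0]},{"grip":10,"slide":[0,0,0],"dr":[0,0,0]}]'
python3 - <<'E'
from h import *
d=snapshot("side"); s=telemetry.state(); t=snapshot("top")
p=np.array(s["tool_pos"]); print("tip pred",proj(cam("side"),p-[0,0,.1595]))
cv2.imwrite("pics/c4.png",np.hstack([cv2.resize(d[220:360,180:340],(480,420)),cv2.resize(t[150:280,150:250],(320,420))]))
E
```

```text
clock: 7.42
tool_pos: [0.5843, 0.1204, 0.2142]
orientation: [3.141, -0.0, 0.785]
ft_force: [0.2, 0.1, -0.6]
grip_width: 0.24
grip_force: 58.7
tip pred [231.85737427 290.60339176]
```

View pics/c4.png

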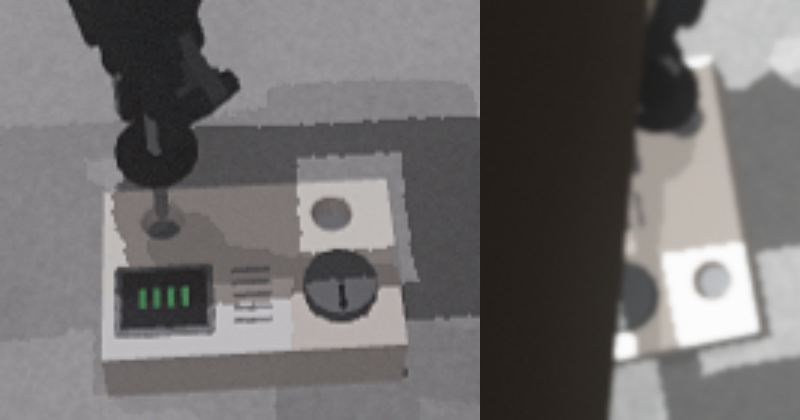

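The pin is above the display-side well, around (234,293) in the side view. The other well is clear. I'll descend in steps and watch the force.

```bash
python3 -m pendant '[{"grip":10,"slide":[0,0,8],"dr":[0,0,0]},{"grip":10,"slide":[0,0,8],"dr":[0,0,0]},{"grip":10,"slide":[0,0,4],"dr":[0,0,0]},{"grip":10,"slide":[0,0,0],"dr":[0,0,0]},{"grip":10,"slide":[0,0,0],"dr":[0,0,0]}]'
python3 -m pendant '[{"grip":10,"slide":[0,0,3],"dr":[0,0,0]},{"grip":10,"slide":[0,0,0],"dr":[0,0,0]},{"grip":10,"slide":[0,0,0],"dr":[0,0,0]}]'
```

```text
clock: 8.15
tool_pos: [0.5842, 0.1204, 0.194]
orientation: [3.142, -0.0, 0.785]
ft_force: [-0.1, -0.0, -0.5]
grip_width: 0.24
grip_force: 58.7
clock: 8.52
tool_pos: [0.5841, 0.1204, 0.191]
orientation: [3.142, -0.0, 0.785]
ft_force: [-0.3, 0.9, -0.7]
grip_width: 0.244
grip_force: 58.7
```

```bash
for i in 1; do python3 -m pendant '[{"grip":10,"slide":[0,0,3],"dr":[0,0,0]},{"grip":10,"slide":[0,0,0],"dr":[0,0,0]},{"grip":10,"slide":[0,0,0],"dr":[0,0,0]}]'; done
python3 -m pendant '[{"grip":10,"slide":[0,0,2],"dr":[0,0,0]},{"grip":10,"slide":[0,0,0],"dr":[0,0,0]},{"grip":10,"slide":[0,0,0],"dr":[0,0,0]}]'
```

```text
clock: 8.9
tool_pos: [0.5842, 0.1204, 0.188]
orientation: [3.141, -0.0, 0.785]
ft_force: [-0.2, -0.2, 2.4]
grip_width: 0.239
grip_force: 58.6
clock: 9.28
tool_pos: [0.5842, 0.1204, 0.186]
orientation: [3.141, -0.0, 0.785]
ft_force: [1.1, 0.1, 3.2]
grip_width: 0.241
grip_force: 58.6
```

```bash
python3 -m pendant '[{"grip":10,"slide":[0,0,2],"dr":[0,0,0]},{"grip":10,"slide":[0,0,0],"dr":[0,0,0]},{"grip":10,"slide":[0,0,0],"dr":[0,0,0]}]'
python3 -m pendant '[{"grip":10,"slide":[0,0,1.2],"dr":[0,0,0]},{"grip":10,"slide":[0,0,0],"dr":[0,0,0]},{"grip":10,"slide":[0,0,0],"dr":[0,0,0]}]'
```

```text
clock: 9.65
tool_pos: [0.5843, 0.1205, 0.1842]
orientation: [3.141, -0.001, 0.785]
ft_force: [-0.1, -1.0, 9.7]
grip_width: 0.237
grip_force: 59.7
clock: 10.02
tool_pos: [0.5846, 0.1206, 0.1839]
orientation: [3.141, -0.001, 0.785]
ft_force: [-2.9, 0.9, 22.3]
grip_width: 0.245
grip_force: 61.1
```

Bottomed out: the force rose past the 5 N spring to 22 N, so the button is fully down. Lifting and going back to the stand.

```bash
python3 -m pendant '[{"grip":10,"slide":[0,0,-6],"dr":[0,0,0]},{"grip":10,"slide":[0,0,-15],"dr":[0,0,0]},{"grip":10,"slide":[0,0,-25],"dr":[0,0,0]},{"grip":10,"slide":[0,0,-25],"dr":[0,0,0]},{"grip":10,"slide":[0,0,-17],"dr":[0,0,0]},{"grip":10,"slide":[0,0,0],"dr":[0,0,0]}]'
python3 -m pendant '[{"grip":10,"slide":[-15,11,0],"dr":[0,0,0]},{"grip":10,"slide":[-28,20,0],"dr":[0,0,0]},{"grip":10,"slide":[-28,20,0],"dr":[0,0,0]},{"grip":10,"slide":[-28,20,0],"dr":[0,0,0]},{"grip":10,"slide":[-28,20,0],"dr":[0,0,0]},{"grip":10,"slide":[-28,20,0],"dr":[0,0,0]},{"grip":10,"slide":[-28,20,0],"dr":[0,0,0]},{"grip":10,"slide":[-28,20,0],"dr":[0,0,0]},{"grip":10,"slide":[-25,18,0],"dr":[0,0,0]},{"grip":10,"slide":[-13,2.5,0],"dr":[0,0,0]},{"grip":10,"slide":[0,0,0],"dr":[0,0,0]},{"grip":10,"slide":[0,0,0],"dr":[0,0,0]}]'
python3 - <<'E'
from h import *
s=telemetry.state(); d=snapshot("side"); w=snapshot("wrist"); C=cam("side"); p=np.array(s["tool_pos"]); print(p,"tip pred side",proj(C,p-[0,0,.1592]))
print("hole pred wrist",proj(cam("wrist",s),[.535,-.1826,.075]))
cv2.imwrite("pics/c5.png",np.hstack([cv2.resize(d[40:240,200:400],(420,420)),cv2.resize(w[110:310,180:380],(380,420))]))
E
```

```text
clock: 10.78
tool_pos: [0.5845, 0.1205, 0.2719]
orientation: [3.14, -0.002, 0.785]
ft_force: [0.8, -0.7, -1.2]
grip_width: 0.244
grip_force: 58.7
clock: 12.28
tool_pos: [0.529, -0.1762, 0.2705]
orientation: [-3.141, 0.0, 0.785]
ft_force: [0.4, 0.0, -0.8]
grip_width: 0.242
grip_force: 58.7
[ 0.52897118 -0.17621679  0.27047044] tip pred side [280.88764869 155.74803966]
hole pred wrist [286.52851205 199.25905116]
```

View pics/c5.png

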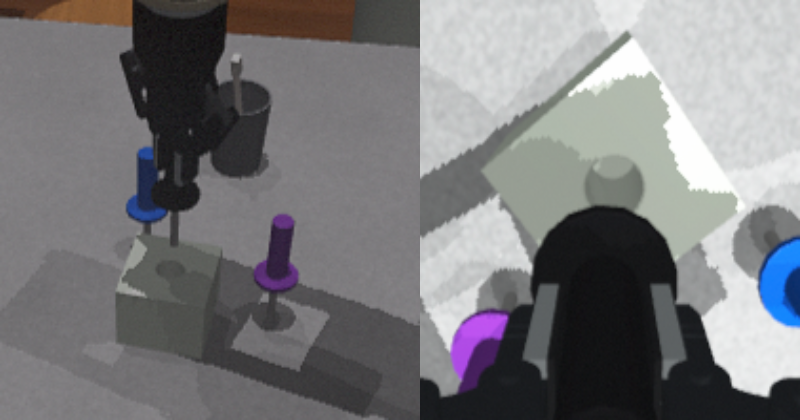

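The stylus is still upright in the grip. The hole is at about (283,198) in the wrist view, a few mm from under the pin, and the stand is unmoved.

Run:
```python
from h import *
s=telemetry.state(); C=cam("wrist",s); p=np.array(s["tool_pos"]); c,sn=np.cos(s["orientation"][2]),np.sin(s["orientation"][2])
for X in (onplane(C,(282.6,198),.075),np.array([.535,-.1826,0])):
    d=(X-p)*1000; print(X,d[0]*c+d[1]*sn,d[0]*sn-d[1]*c)
```

```text
[ 0.53367512 -0.17918624  0.075     ] 0.902883650320375 5.319802479500456
[ 0.535  -0.1826  0.    ] -0.5754557237267743 8.669964827515638
```

```bash
python3 -m pendant '[{"grip":10,"slide":[0.3,6,0],"dr":[0,0,0]},{"grip":10,"slide":[0,0,0],"dr":[0,0,0]},{"grip":10,"slide":[0,0,15],"dr":[0,0,0]},{"grip":10,"slide":[0,0,15],"dr":[0,0,0]},{"grip":10,"slide":[0,0,5],"dr":[0,0,0]},{"grip":10,"slide":[0,0,5],"dr":[0,0,0]},{"grip":10,"slide":[0,0,0],"dr":[0,0,0]}]'
python3 -m pendant '[{"grip":10,"slide":[0,0,12],"dr":[0,0,0]},{"grip":10,"slide":[0,0,15],"dr":[0,0,0]},{"grip":10,"slide":[0,0,15],"dr":[0,0,0]},{"grip":10,"slide":[0,0,8],"dr":[0,0,0]},{"grip":10,"slide":[0,0,3],"dr":[0,0,0]},{"grip":10,"slide":[0,0,0],"dr":[0,0,0]},{"grip":10,"slide":[0,0,0],"dr":[0,0,0]}]'
```

```text
clock: 13.25
tool_pos: [0.5335, -0.1809, 0.2304]
orientation: [-3.141, 0.0, 0.785]
ft_force: [0.2, -0.3, -0.9]
grip_width: 0.24
grip_force: 58.7
clock: 14.12
tool_pos: [0.5338, -0.181, 0.1781]
orientation: [3.141, -0.0, 0.785]
ft_force: [0.5, 0.1, -0.7]
grip_width: 0.24
grip_force: 58.7
```

```bash
python3 -m pendant '[{"grip":10,"slide":[0,0,2],"dr":[0,0,0]},{"grip":10,"slide":[0,0,0],"dr":[0,0,0]},{"grip":10,"slide":[0,0,0],"dr":[0,0,0]}]'
python3 -m pendant '[{"grip":10,"slide":[0,0,1],"dr":[0,0,0]},{"grip":10,"slide":[0,0,0],"dr":[0,0,0]},{"grip":10,"slide":[0,0,0],"dr":[0,0,0]}]'
```

```text
clock: 14.5
tool_pos: [0.5335, -0.1809, 0.1757]
orientation: [-3.142, -0.0, 0.785]
ft_force: [0.5, -0.8, -1.4]
grip_width: 0.244
grip_force: 58.7
clock: 14.88
tool_pos: [0.5336, -0.1809, 0.1747]
orientation: [3.142, -0.0, 0.785]
ft_force: [0.5, 0.9, -1.6]
grip_width: 0.238
grip_force: 58.7
```

```bash
python3 -m pendant '[{"grip":10,"slide":[0,0,0.8],"dr":[0,0,0]},{"grip":10,"slide":[0,0,0],"dr":[0,0,0]},{"grip":10,"slide":[0,0,0],"dr":[0,0,0]}]'
python3 -m pendant '[{"grip":10,"slide":[0,0,0.8],"dr":[0,0,0]},{"grip":10,"slide":[0,0,0],"dr":[0,0,0]},{"grip":10,"slide":[0,0,0],"dr":[0,0,0]}]'
```

```text
clock: 15.25
tool_pos: [0.5336, -0.1809, 0.1745]
orientation: [3.141, -0.0, 0.785]
ft_force: [-3.0, 1.4, 11.6]
grip_width: 0.242
grip_force: 60.0
clock: 15.62
tool_pos: [0.5336, -0.1809, 0.1744]
orientation: [3.141, -0.0, 0.785]
ft_force: [-7.8, 2.7, 25.3]
grip_width: 0.246
grip_force: 61.5
```

The collar has seated at the original grasp height. I'll relieve the force, then open and retreat.

```bash
python3 -m pendant '[{"grip":10,"slide":[0,0,-1.3],"dr":[0,0,0]},{"grip":10,"slide":[0,0,0],"dr":[0,0,0]},{"grip":35,"slide":[0,0,0],"dr":[0,0,0]},{"grip":50,"slide":[0,0,0],"dr":[0,0,0]},{"grip":85,"slide":[0,0,0],"dr":[0,0,0]},{"grip":85,"slide":[0,0,0],"dr":[0,0,0]},{"grip":85,"slide":[0,0,0],"dr":[0,0,0]},{"grip":85,"slide":[0,0,0],"dr":[0,0,0]},{"grip":85,"slide":[0,0,0],"dr":[0,0,0]},{"grip":85,"slide":[0,0,0],"dr":[0,0,0]}]'
python3 -m pendant '[{"grip":85,"slide":[0,0,-15],"dr":[0,0,0]},{"grip":85,"slide":[0,0,-30],"dr":[0,0,0]},{"grip":85,"slide":[0,0,-30],"dr":[0,0,0]},{"grip":85,"slide":[0,0,-30],"dr":[0,0,0]},{"grip":85,"slide":[0,0,-30],"dr":[0,0,0]},{"grip":85,"slide":[0,0,0],"dr":[0,0,0]},{"grip":85,"slide":[0,0,0],"dr":[0,0,0]},{"grip":85,"slide":[0,0,0],"dr":[0,0,0]}]'
python3 - <<'E'
from h import *
d=snapshot("side"); w=snapshot("wrist")
cv2.imwrite("pics/c6.png",np.hstack([cv2.resize(d[80:360,200:340],(210,420)),w]))
E
```

```text
clock: 16.88
tool_pos: [0.5336, -0.1809, 0.1744]
orientation: [3.142, -0.0, 0.785]
ft_force: [-0.3, -1.1, -0.7]
grip_width: 0.997
grip_force: 0.0
clock: 17.88
tool_pos: [0.5331, -0.1808, 0.3088]
orientation: [-3.14, 0.001, 0.785]
ft_force: [0.2, 0.8, 0.6]
grip_width: 0.993
grip_force: 0.0
```

View pics/c6.png

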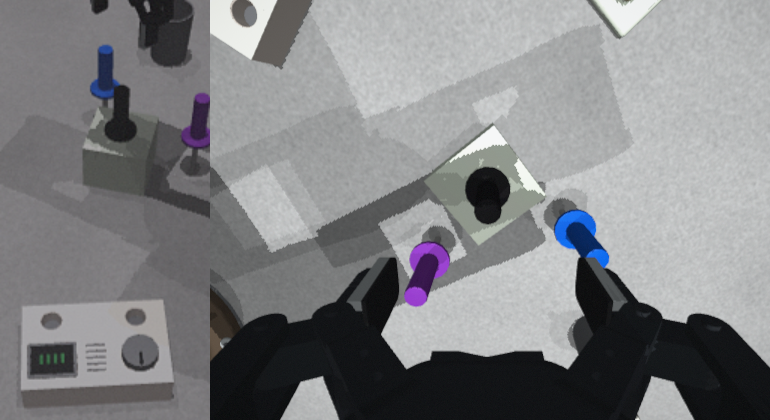

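The stylus stands upright in the stand with its collar flush (about (278,186) in the wrist view), and the gripper is clear of everything.

```bash
python3 -c "
from workcell import close_job
print(close_job())"
```

```text
the job is handed in; nothing more can be done
None
```

I handed the job in at about 18 s: the button beside the display was pressed until it bottomed out, the one beside the dial was never touched, and the stylus is back upright in its stand and released; no verdict was returned.

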